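Free a locked centrifuge lid with the release rod

ROBOT

A 6-joint arm with a two-finger parallel gripper is mounted at the origin on a cart in front of the work surface, level with it; the furniture and walls round the work are solid. World frame = base frame: x ahead of the robot, y to its left, z up, the work surface at z = 0. Lengths are in m, angles in rad, forces in N, time in s.
With the tool pointing down it reaches from about 0.275 to 1 m from the base axis. Payload 8.4 kg.
Tool frame: the origin (TCP) lies on the centre line of the jaws, within the pads' length; the fingertips stand 22 mm ahead of it and the grasp point (between the pads) lies 3 mm ahead of it; z points along the fingers, x is the direction in which the jaws open and shut, and the axes are right-handed (so a half turn about z gives the same grasp; the last joint's range is limited). The gripper opens to 85 mm and grips with 20 to 120 N. Pads are 22 mm wide; open, the fingers measure 114 mm over their backs; the gripper's body (76 mm by 85 mm) begins 54 mm behind the grasp point. The pads swing forward as they close: fully open they stand 13 mm farther back than shut.
Start: joints at [-0.002, 0.353, 1.633, -0, 1.155, -0.002], TCP at [0.625, -0, 0.253] pointing down, gripper open.
Joint ranges: [-2.63, 2.63], [-0.92, 2.1], [0.06, 2.66], [-1.3, 4.44], [0, 2.69], [-3.02, 3.02]. Speed limits (rad/s): [2.22, 2.22, 2.79, 3.14, 3.14, 3.14].

INTERFACE

Orientations are given as a unit quaternion [w, x, y, z].
In Python, from rig import arm gives the robot as it stands.
- The arm moves only by the tool play_rows, never from a script. Its argument "moves" is one flat list of numbers, 7 for each row, row after row: the shift along the tool's x, y, z each as a share of 20 mm, from -1 to 1, then the turn, a rotation vector about the tool's x, y, z each as a share of 8 degrees, from -1 to 1, then the closure in counts, from 0 (fully open) to 255 (shut). A call has 1 to 12 rows; each row shifts and turns the pose as measured when the row begins, along the tool's axes as they then stand; what a row does not reach is not made up. A row lasts 1/8 s, in which the tool goes at most 62.5 mm and 10.7 degrees, less where a joint would pass 70% of its speed; a pose out of reach is approached as far as the arm can. A call with a number of a shift or a turn outside -1 to 1 is refused whole. A call with a gripper value outside its range is refused whole. The fingers move at their own pace and stop on an object; the grip force is fixed at half the most. Time passes only in rows, so rows that do not move let the fingers close. It gives the time, the measured TCP pose, the force and the opening at its end, in the units of the state.
- arm.read_state(): the state, without advancing time (a new reading comes with each control period).
- arm.capture(name): name is "scene" or "side" or "wrist"; returns a dict with "image" (480x640x3 uint8, blue, green, red), "vertical_fov" (degrees; the focal length in pixels is half the picture's height over the tangent of half this angle, whatever the lens; pixels are square), "cx", "cy" (the principal point, pixels), "dist_coeffs" ([k1, k2, p1, p2, k3] as OpenCV has them; the pictures are not rectified), "xyz" and "attitude" of the camera in the world; the wrist camera has in their place "T_tool_cam" (4x4, takes a point from camera to tool coordinates, whose origin is the TCP and whose axes are the tool frame's). Camera axes: x right, y down, z forward; pixel columns grow to the right and rows downward; lengths in m; the calibration is good to about 2 mm. A picture is of the moment at which its call begins: read the wrist's pose just before it. There is no depth.
- arm.close_job(): hands the job in, once; it reports no verdict.
The state is a dict: "clock": time; "qpos": joint angles; "qvel": joint speeds; "joint_efforts": joint torques, N m; "position": TCP position; "ee_rot": TCP orientation; "ft_force": force on the tool from outside, world axes, zero at the start; "ft_torque": the same for the moment, N m; "width": finger opening in m.
Only numpy, scipy, OpenCV 4.12 (cv2) and the standard library are available. Lean on these libraries where they do the work, as an engineer would, in place of code of your own. Each camera call takes 0.05 s, during which the arm holds its last target. There are 200 camera calls.

TASK

The bench centrifuge has lost power and its lid is still latched. Draw the square-handled release rod out of the slotted tool bin, push its tip down the small hole in the centrifuge's front deck until the latch lets go and the lid springs ajar, then swing the lid fully open and stand the rod back in a slot of the bin. Leave the spatula and the glassware and bottles around where they are.

Things in the scene. Friction and masses are not known exactly. Their poses are not given: they have to be found in the camera images.
- centrifuge: Bench centrifuge, a fixed white box 250 (x) x 210 (y) x 120 mm high with a dark grey control panel and a round knob (standing out 20 mm) on its front, fixed to the bench. Origin: centre of its underside; own -x is the front (towards the robot), +z up. Its flat top deck is 120 mm above the origin; the lid covers all of the deck but a strip 43 mm deep along the front.
- release_hole (a point): Centre of the mouth of the release hole, round, 14 mm wide with a thin dark rim, in the front strip of the deck, 55 mm to the +y side of the middle (103 mm ahead of the origin); on the deck's surface, hole axis vertical. A steel spring button 11 mm wide sits in it, its top 14 mm below the mouth.
- release_button (a joint): Travel of the spring button down the hole, m: 0 at rest, 0.008 at its stop. It works the latch: the lid comes free at about 0.005 (hold it down past that for a moment until the lid moves). It takes about 2 N at first, 5 N near the stop, and springs back when let go.
- lid (a joint): Opening angle of the lid, rad: 0 shut and latched, 1.45 fully open (its stop). Once unlatched it springs up to about 0.2 to 0.5 by itself and stops there; beyond that it is balanced and stays where it is left. The hinge lies along the rear edge, the front edge rises.
- lid_hinge (a point): Middle of the lid's hinge line (parallel to the centrifuge's y), 115 mm behind the centrifuge's origin, 129 mm up. The lid is a white plate 190 x 190 x 16 mm with a clear window.
- lid_grip (a point): Middle of the free part of the lid's grip tongue, a grey tongue 26 mm wide (y) and 12 mm thick that stands out 42 mm ahead of the middle of the lid's front edge, in the lid's plane; this point is 218 mm from the hinge, 24 mm beyond the lid's edge, and moves with the lid. It can be pinched across its width.
- tool_bin: Bare metal tool bin, fixed, 66 (x) x 156 (y) x 118 mm high. Origin: centre of its underside; own -x is its front. The front wall has three slots 14 mm wide, open at the top, at y = -50, 0 and +50 mm, from 92 to 108 mm up, dividers between them. Floor top 4 mm up; inner faces at x = +30 mm (rear) and -24.5 mm (front). A cover closes the rear of the top from x = 0 back, 115 mm up.
- bin_foot (a point): Point on the bin's floor against its rear wall, behind the middle slot (in the bin's frame x = 28, y = 0, z = 4 mm). A tool stands with its tip on this line, 50 mm to either side, and leans 0.5 rad from vertical out through its slot towards the bin's front. Because of the cover it must be drawn out along its lean for some 80 mm before it can be lifted clear.
- release_rod: Release rod, 200 mm long, 70 g: straight steel shaft 8 mm thick with a round end, and a black handle 18 mm square with rounded edges over the upper 68 mm, its flats facing the rod's x and y. Origin at the lower tip, own +z up along the rod to the handle. It stands in one of the two outer slots of the bin, the spatula in the other.
- rod_grip (a point): Point on the release rod's axis in the middle of its handle, 165 mm from the tip.
- spatula: Steel spatula, 197 mm long, 8 mm shaft with a flat paddle 24 mm wide and 50 mm long at its upper end; origin at the lower tip, +z up along it. Not needed; leave it.
- tube_rack: White test tube rack, fixed, 150 x 52 x 70 mm, with two tubes that stand up to 137 mm high, between bin and centrifuge; bystander. Origin: centre of its underside.
- petri_dish: Petri dish, 50 mm wide, 14 mm high, near the front edge; bystander. Origin: centre of its underside.
- erlenmeyer: Conical flask 74 mm wide, 111 mm high, left of the bin; bystander. Origin: centre of its underside.
- beaker_250: Glass beaker 72 mm wide, 94 mm high, right of the centrifuge; bystander. Origin: centre of its underside.
- wash_bottle: White wash bottle 72 mm wide, 228 mm high, right of the centrifuge; bystander. Origin: centre of its underside.
There are look-alikes about, which are no part of the job. There is more than one size of the tool_bin; the job needs the largest.

How it is judged:
On the way, in this order (a step that is already met when the one before it is completed fails the run):
1. the release rod is held clear of the tool bin (height (world z) of release_rod above 0.125 m and contact force between the fingers and release_rod above 0.5 N), for 0.1 s.
2. the rod's tip pushes the button in the hole down until the latch lets go (value of joint release_button above 0.004 m and contact force between release_rod and release_button above 0.5 N), for 0.05 s.
3. the lid is swung fully open (value of joint lid above 1.2 rad), for 0.2 s.
At the end, for the whole second after the job is handed in: The lid stands open by more than 1.2 rad, and the release rod is at rest, handle up, in a slot of the tool bin: its tip inside the bin within 30 mm of its underside, leaning 0.3 to 0.7 rad (value of joint lid above 1.2 rad and z of release_rod in the frame of tool_bin below 0.03 m and x of release_rod in the frame of tool_bin between -0.025 and 0.035 m and y of release_rod in the frame of tool_bin between -0.078 and 0.078 m and angle between release_rod's own z axis and vertical between 0.3 and 0.7 rad and height (world z) of rod_grip above 0.11 m and linear speed of release_rod below 0.03 m/s); the robot touches nothing.
It fails at once if the spatula is moved by more than 40 mm (distance of spatula from where it was at the start of the episode above 0.04 m).
It fails at once if a bystander (dish, flask, beaker, wash bottle) is moved by more than 40 mm or tipped (distance of any of petri_dish, erlenmeyer, beaker_250, wash_bottle from where it was at the start of the episode above 0.04 m or angle between any of petri_dish, erlenmeyer, beaker_250, wash_bottle's own z axis and vertical above 0.5 rad).
It also fails if it takes over 69 s, if anything falls off the work surface, if the arm or the gripper's body presses on something with over 40 N, if the wrist force passes 120 N, or if a joint passes its speed limit or range.

## Working session

There is one attempt and no reset: what is moved stays moved. The work goes in short steps, Python scripts to look and compute and a tool call to move; the robot and the scene stay as the last step left them, time stands still between calls to the robot, and variables do not carry over. Pictures are saved under pics/ and viewed, about 8 in all and at most 12, crops included, and the job is handed in when it is done.

Besides the shell and the picture viewer there is one more tool, called after "Call:" as a command line: name --argument value ..., lists and objects as JSON in quotes. play_rows: Moves the arm, as the interface text tells. Shift numbers are shares of 20 mm and turn numbers shares of 8 degrees, none past 1 either way. Its arguments: {"type":"object","properties":{"moves":{"type":"array"}},"required":["moves"]}

```bash
ls; mkdir -p pics; cat > h.py <<'E'
import numpy as np, cv2, json
from scipy.spatial.transform import Rotation as R
from rig import arm
def rot(q): return R.from_quat([q[1],q[2],q[3],q[0]]).as_matrix()
def snap(name,fn):
    s=arm.read_state(); c=arm.capture(name); cv2.imwrite(f'pics/{fn}.png',c['image'])
    if 'T_tool_cam' in c:
        T=np.eye(4);T[:3,:3]=rot(s['ee_rot']);T[:3,3]=s['position'];T=T@np.array(c['T_tool_cam'])
    else:
        T=np.eye(4);T[:3,:3]=rot(c['attitude']) if np.size(c['attitude'])==4 else np.array(c['attitude']);T[:3,3]=c['xyz']
    f=240/np.tan(np.radians(c['vertical_fov'])/2)
    m=dict(T=T.tolist(),K=[[f,0,c['cx']],[0,f,c['cy']],[0,0,1]],d=list(map(float,c['dist_coeffs'])))
    json.dump(m,open(f'pics/{fn}.json','w')); return c['image'],m
def load(fn): return cv2.imread(f'pics/{fn}.png'),json.load(open(f'pics/{fn}.json'))
def ray(m,uv):
    p=cv2.undistortPoints(np.array([[uv]],float),np.array(m['K']),np.array(m['d']))[0,0]
    T=np.array(m['T']);v=T[:3,:3]@[p[0],p[1],1];return T[:3,3],v/np.linalg.norm(v)
def onz(m,uv,z):
    o,v=ray(m,uv);return o+v*(z-o[2])/v[2]
def tri(m1,a,m2,b):
    o,v=ray(m1,a);p,w=ray(m2,b)
    t=np.linalg.lstsq(np.c_[v,-w],p-o,rcond=None)[0];A=o+t[0]*v;B=p+t[1]*w
    return (A+B)/2,np.linalg.norm(A-B)
def proj(m,P):
    T=np.linalg.inv(np.array(m['T']));r=cv2.Rodrigues(T[:3,:3])[0]
    return cv2.projectPoints(np.atleast_2d(np.array(P,float)),r,T[:3,3],np.array(m['K']),np.array(m['d']))[0][:,0]
E
python3 - <<'E'
from h import *
for n in['scene','side','wrist']:
    i,m=snap(n,n+'0');print(n,np.round(m['T'],3).tolist(),np.round(m['K'][0],1),m['d'])
print(arm.read_state())
E
```

```text
pics
scene [[-0.64, -0.538, 0.548, -0.588], [-0.768, 0.456, -0.45, 1.001], [-0.008, -0.709, -0.705, 1.567], [0.0, 0.0, 0.0, 1.0]] [615.8   0.  322.3] [0.07314882126612564, 0.0, 0.0, 0.0, 0.0]
side [[-0.973, 0.187, -0.137, 0.801], [0.232, 0.786, -0.573, 1.164], [0.0, -0.589, -0.808, 1.628], [0.0, 0.0, 0.0, 1.0]] [526.5   0.  317.9] [0.0524042656930125, 0.0, 0.0, 0.0, 0.0]
wrist [[1.0, 0.001, -0.002, 0.626], [0.0, -0.954, -0.3, 0.075], [-0.002, 0.3, -0.954, 0.375], [0.0, 0.0, 0.0, 1.0]] [340.4   0.  320.6] [-0.046671187191406914, 0.0, 0.0, 0.0, 0.0]
{'clock': 0.15, 'qpos': array([-2.41291415e-03,  3.53505880e-01,  1.63395090e+00, -2.60242998e-06,
        1.15519575e+00, -2.38564109e-03]), 'qvel': array([ 0.00058936, -0.00198206, -0.00188038,  0.0010696 , -0.00108861,
       -0.00158725]), 'joint_efforts': array([-7.39769093e-04, -6.05638933e+01, -3.42338884e+01, -2.29960733e-05,
        6.16452831e-03, -4.00942213e-05]), 'position': array([ 6.24666865e-01, -8.02962836e-06,  2.52728929e-01]), 'ee_rot': array([-8.12916548e-08,  9.99999859e-01, -1.31105415e-05, -5.29935275e-04]), 'ft_force': array([-0.56915655,  0.13197122,  0.15613722]), 'ft_torque': array([ 0.04365101, -0.00667738, -0.02214055]), 'width': 0.08535359667185925}
```

View pics/scene0.png

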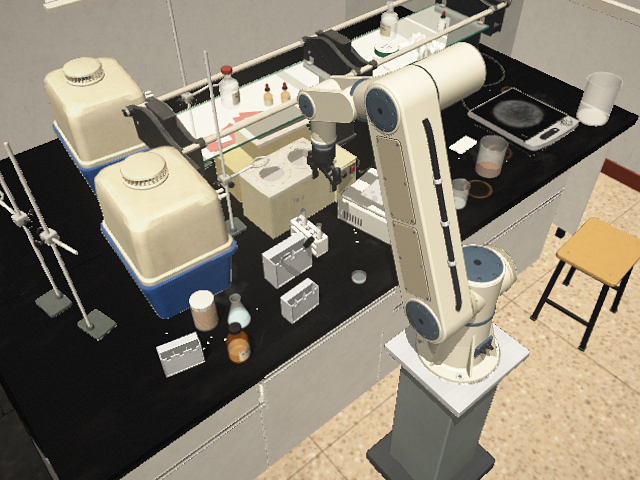

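View pics/side0.png

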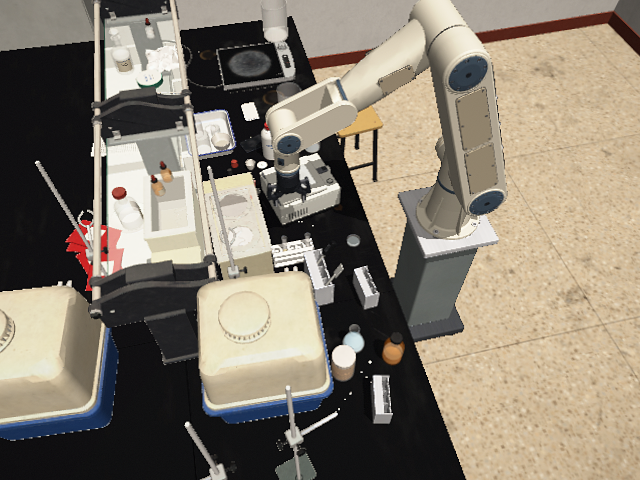

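The scene view shows three bins, at (288,260), (300,300) and (180,353). The one at (288,260), beside the tube rack, looks largest. Next I'll take one close crop of both views.

```bash
python3 - <<'E'
from h import *
a,_=load('scene0');b,_=load('side0')
A=cv2.resize(a[205:335,240:370],None,fx=4,fy=4,interpolation=2)[:, :400*1+120]
B=cv2.resize(b[225:325,265:385],None,fx=4,fy=4,interpolation=2)
A=A[:,:];W=np.zeros((560,800,3),np.uint8)
A=cv2.resize(a[215:335,245:345],(400,480),interpolation=2);B=cv2.resize(b[225:345,285:385],(400,480),interpolation=2)
cv2.imwrite('pics/crop1.png',np.hstack([A,B]))
E
```

```text
(no output)
```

View pics/crop1.png

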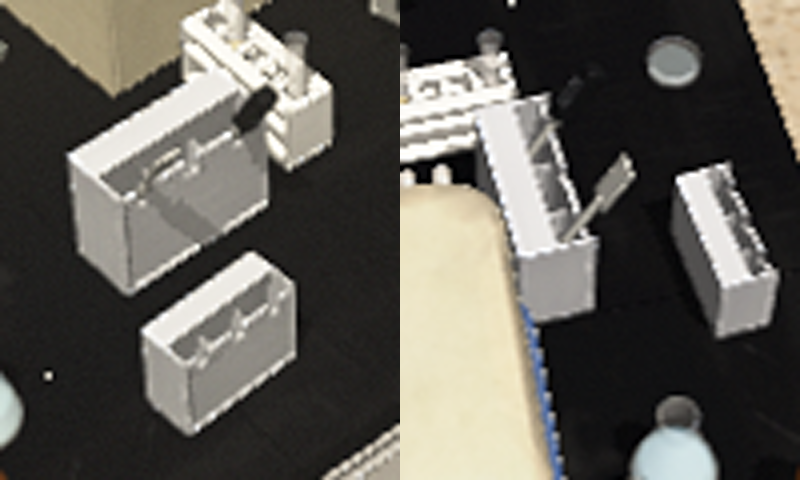

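View pics/wrist0.png

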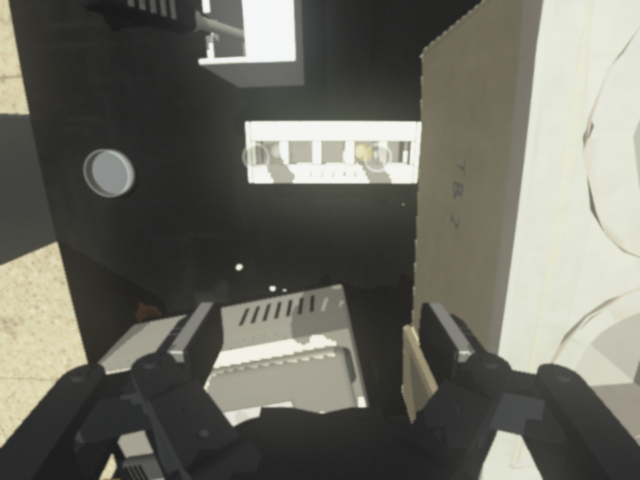

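The bin at (288,260) is the largest. It has the black-handled rod in its -y slot, with the handle at scene (308,242) and side (331,246). The paddle spatula is in the +y slot. The smaller empty bins are the look-alikes.

```bash
python3 - <<'E'
from h import *
_,s=load('scene0');_,d=load('side0');_,w=load('wrist0')
for n,uv in dict(bl=(262.5,253.75),fl=(277.5,265.75),fr=(312.5,251.25)).items(): print(n,onz(s,uv,.118))
for n,uv in dict(br=(305,253.75),fr=(322,249.25),bl=(316.75,286.25),fl=(333.75,283.75)).items(): print('side',n,onz(d,uv,.118))
print(tri(s,(308.5,242),d,(330.5,245.5)))
print('wrist corners z.118',[onz(w,u,.118).round(3) for u in[(199,62),(296,62),(300,84)]])
print('cent deck', [onz(w,u,.12).round(3) for u in[(342,286),(235,304)]], 'dish',onz(w,(108,172),.01))
E
```

```text
bl [0.60086448 0.27666885 0.118     ]
fl [0.52722441 0.27118    0.118     ]
fr [0.504681   0.14584702 0.118     ]
side br [0.60217839 0.13404501 0.118     ]
side fr [0.53992002 0.12910714 0.118     ]
side bl [0.59274993 0.27213448 0.118     ]
side fl [0.53506508 0.27583494 0.118     ]
(array([0.51499047, 0.1513684 , 0.1590791 ]), np.float64(0.00438242572252039))
wrist corners z.118 [array([0.541, 0.124, 0.118]), array([0.608, 0.123, 0.118]), array([0.611, 0.109, 0.118])]
cent deck [array([ 0.643, -0.043,  0.12 ]), array([ 0.554, -0.06 ,  0.12 ])] dish [0.39581855 0.03876986 0.01      ]
```

Call:
play_rows --moves '[0, 1, -0.6, 0, 0, 0, 0, 0, 1, -0.6, 0, 0, 0, 0, 0, 1, -0.6, 0, 0, 0, 0, 0, 1, -0.6, 0, 0, 0, 0, 0, 1, -0.6, 0, 0, 0, 0, 0, 1, -0.6, 0, 0, 0, 0, 0, 1, 0, 0, 0, 0, 0, 0, 1, 0, 0, 0, 0, 0, 0, 0, 0, 0, 0, 0, 0]'

```text
clock: 1.27
position: [0.6244, -0.1735, 0.3303]
ee_rot: [0.001, 1.0, -0.001, -0.0]
ft_force: [0.6, 0.2, 0.0]
width: 0.0853
```

```bash
python3 - <<'E'
from h import *
snap('wrist','w1');
E
```

```text
(no output)
```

View pics/w1.png

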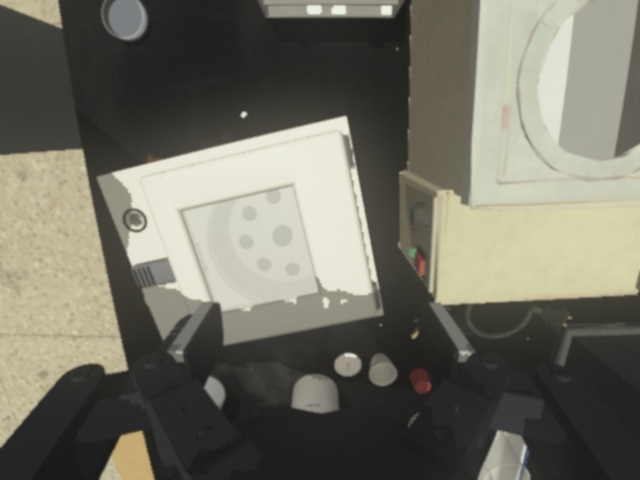

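Call:
play_rows --moves '[0, -1, 0, 0, 0, 0, 0, 0, -1, 0, 0, 0, 0, 0, 0, -1, 0, 0, 0, 0, 0, 0, -1, 0, 0, 0, 0, 0, 0, -1, 0, 0, 0, 0, 0, 0, -1, 0, 0, 0, 0, 0, 0, -1, 0, 0, 0, 0, 0, 0, -1, 0, 0, 0, 0, 0, 0, -1, 0, 0, 0, 0, 0, 0, -1, 0, 0, 0, 0, 0, 0, -1, 0, 0, 0, 0, 0, 0, -1, 0, 0, 0, 0, 0]'

```text
clock: 2.82
position: [0.6237, 0.0869, 0.3296]
ee_rot: [-0.001, 1.0, 0.0, -0.001]
ft_force: [0.5, -0.0, -0.2]
width: 0.085
```

Call:
play_rows --moves '[0, -1, 0, 0, 0, 0, 0, 0, -1, 0, 0, 0, 0, 0, 0, -1, 0, 0, 0, 0, 0, 0, -1, 0, 0, 0, 0, 0, 0, -1, 0, 0, 0, 0, 0, 0, 0, 0, 0, 0, 0, 0]'

```text
clock: 3.58
position: [0.6235, 0.1958, 0.3295]
ee_rot: [-0.001, 1.0, 0.001, -0.001]
ft_force: [-0.1, -0.1, 0.2]
width: 0.0854
```

```bash
python3 - <<'E'
from h import *
snap('wrist','w2');
E
```

```text
(no output)
```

View pics/w2.png

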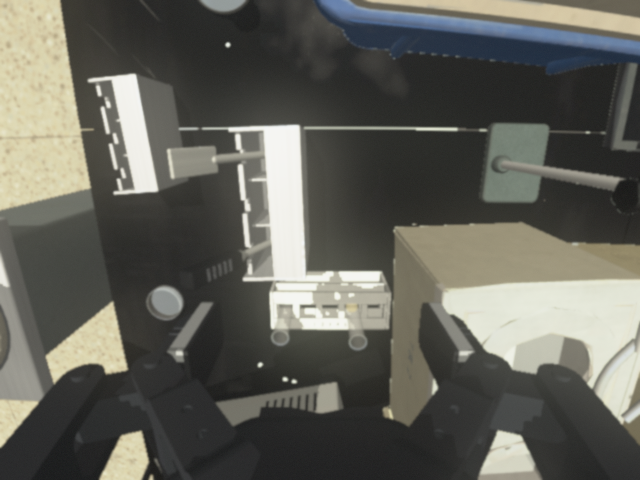

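w1: the release hole is at (135,219), the grip tongue at (153,273), and the centrifuge is yawed by about 10°. w2: the bin cover spans (265–305, 125–278), the rod handle runs from (185,281) to (232,263) with its shaft entering at (265,246), and the spatula is at (190,160).

```bash
python3 - <<'E'
from h import *
i1,m1=load('w1');i2,m2=load('w2')
# hole: dark ring
g=cv2.cvtColor(i1,cv2.COLOR_BGR2GRAY)
r=(g[200:240,115:155]<90).astype(np.uint8)
n,l,st,c=cv2.connectedComponentsWithStats(r)
for k in range(1,n):
    if st[k,4]>10: print('dark',st[k],c[k]+[115,200])
for n_,u in dict(hole=(135,219),c1=(97,177),c2=(347,117)).items(): print(n_,onz(m1,u,.12).round(4))
for u in[(384,316)]: print('c3',onz(m1,u,.12).round(4))
t=[onz(m1,u,.136).round(4) for u in[(133,265),(172,258),(137,288),(176,282)]];print('tongue',t)
print('lid',[onz(m1,u,.137).round(4) for u in[(141,177),(336,131),(347,135)]])
print('bin',[onz(m2,u,.118).round(4) for u in[(305,278),(300,125),(236,130),(246,279)]])
b=cv2.inRange(i2,(225,225,225),(255,255,255))[110:290,225:315]
cs=max(cv2.findContours(b,0,2)[0],key=cv2.contourArea)[:,0]+[225,110]
P=np.array([onz(m2,u,.117)[:2] for u in cs.astype(float)],np.float32);print('cover rect',cv2.minAreaRect(P))
# handle in w2
h=cv2.inRange(i2,(0,0,0),(255,255,255))
E
python3 - <<'E'
import cv2,numpy as np
a=cv2.imread('pics/w2.png')[225:300,165:310];b=cv2.imread('pics/w1.png')[160:300,85:190]
A=cv2.resize(a,None,fx=4,fy=4,interpolation=2);A=np.clip(A*2.0,0,255).astype(np.uint8)
cv2.imwrite('pics/crop2.png',A)
E
```

```text
dark [ 8 10  7 19 34] [125.38235294 217.97058824]
dark [ 0 27  6 13 40] [116.45 234.9 ]
hole [ 0.4362 -0.1788  0.12  ]
c1 [ 0.4043 -0.136   0.12  ]
c2 [ 0.6496 -0.0827  0.12  ]
c3 [ 0.6947 -0.2894  0.12  ]
tongue [array([ 0.4352, -0.2227,  0.136 ]), array([ 0.4766, -0.2151,  0.136 ]), array([ 0.435 , -0.2482,  0.136 ]), array([ 0.4771, -0.2412,  0.136 ])]
lid [array([ 0.4581, -0.1346,  0.137 ]), array([ 0.6388, -0.0953,  0.137 ]), array([ 0.6486, -0.0987,  0.137 ])]
bin [array([0.6074, 0.1255, 0.118 ]), array([0.6044, 0.28  , 0.118 ]), array([0.5442, 0.2756, 0.118 ]), array([0.5444, 0.124 , 0.118 ])]
cover rect ((0.5773544907569885, 0.20008376240730286), (0.0649000033736229, 0.16150164604187012), 5.511379718780518)
```

View pics/crop2.png

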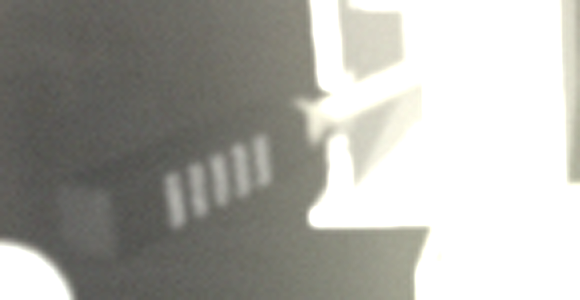

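```bash
python3 - <<'E'
from h import *
_,m2=load('w2');_,s=load('scene0');_,d=load('side0')
for yaw in (0,1.1,2.5):
    y=np.radians(yaw);C=np.array([.575,.2013]);Rz=np.array([[np.cos(y),-np.sin(y)],[np.sin(y),np.cos(y)]])
    f=np.r_[C+Rz@[.028,-.05],.004];u=np.r_[Rz@[-np.sin(.5),0],np.cos(.5)]
    P=[f+u*k for k in(.2,.165,.132)]
    print(yaw,np.round(P[1],4),proj(m2,P).round(1).tolist(),proj(s,P).round(1).tolist(),proj(d,P).round(1).tolist())
# rays in vertical plane of rod: known z for handle end centre = .004+.2*cos(.5)
print(onz(m2,(186.8,280.5),.1795),onz(m2,(241,256),.1198))
E
```

```text
0 [0.5239 0.1513 0.1488] [[186.9, 278.3], [216.1, 265.6], [239.5, 255.5]] [[310.3, 238.3], [307.3, 242.2], [304.5, 245.7]] [[333.0, 242.2], [328.1, 248.3], [323.6, 254.0]]
1.1 [0.5249 0.1503 0.1488] [[188.1, 279.7], [217.2, 266.6], [240.4, 256.1]] [[310.4, 237.9], [307.3, 241.9], [304.4, 245.5]] [[332.7, 241.9], [327.8, 248.2], [323.3, 253.9]]
2.5 [0.5261 0.1491 0.1488] [[189.8, 281.4], [218.6, 267.7], [241.7, 256.8]] [[310.6, 237.5], [307.3, 241.5], [304.4, 245.2]] [[332.2, 241.6], [327.3, 247.9], [322.8, 253.8]]
[0.50679469 0.1492398  0.1795    ] [0.54128317 0.1507119  0.1198    ]
```

The rod's predicted pose matches all three views to within about 2 px, so I'll take the grip as (0.524,0.150,0.149). Plan: grasp end-on along the rod with the jaws opening along y, use the rod, return it, then open the lid with the empty fingers.

```bash
cat >> h.py <<'E'
def need(p,z,x=(0,1,0)):
    s=arm.read_state();M=rot(s['ee_rot']);z=np.array(z,float);z/=np.linalg.norm(z);x=np.array(x,float);x-=z*(x@z);x/=np.linalg.norm(x)
    G=np.c_[x,np.cross(z,x),z]; rv=R.from_matrix(M.T@G).as_rotvec()
    print('t',round(s['clock'],2),'pos',s['position'].round(4),'w',round(s['width'],4),'F',np.round(s['ft_force'],1))
    print('shift/20mm in present axes',(M.T@(np.array(p)-s['position'])/.02).round(2),'in goal axes',(G.T@(np.array(p)-s['position'])/.02).round(2),'turn/8deg',(np.degrees(rv)/8).round(2))
U=np.array([-.4793,-.0092,.8776]);F=np.array([.6040,.1518,.004])
E
```

Call:
play_rows --moves '[0, 0, 0, 0, 0, -0.88, 0, 0, 0, 0, 0, 0, -0.88, 0, 0, 0, 0, 0, 0, -0.88, 0, 0, 0, 0, 0, 0, -0.88, 0, 0, 0, 0, 0, 0, -0.88, 0, 0, 0, 0, 0, 0, -0.88, 0, 0, 0, 0, 0, 0, -0.88, 0, 0, 0, 0, 0, 0, -0.88, 0, 0, 0, 0, 0, 0, -0.88, 0, 0, 0, 0, 0, 0, -0.88, 0, 0, 0, 0, 0, 0, -0.88, 0, 0, 0, 0, 0, 0, -0.88, 0]'

```text
clock: 5.12
position: [0.6243, 0.1853, 0.3297]
ee_rot: [0.001, 0.726, 0.688, -0.002]
ft_force: [0.0, -0.4, -0.5]
width: 0.0853
```

```bash
python3 -c "
from h import *
need(F+U*.261,-U)"
```

```text
t 5.12 pos [0.6243 0.1853 0.3297] w 0.0853 F [ 0.  -0.4 -0.5]
shift/20mm in present axes [-2.17 -7.15  4.86] in goal axes [-1.8  -8.7   0.74] turn/8deg [-3.59  0.19 -0.39]
```

Call:
play_rows --moves '[-0.25, -0.83, 0.56, 0, 0, -0.05, 0, -0.25, -0.83, 0.56, 0, 0, -0.05, 0, -0.25, -0.83, 0.56, 0, 0, -0.05, 0, -0.25, -0.83, 0.56, 0, 0, -0.05, 0, -0.25, -0.83, 0.56, 0, 0, -0.05, 0, -0.25, -0.83, 0.56, 0, 0, -0.05, 0, -0.25, -0.83, 0.56, 0, 0, -0.05, 0, -0.25, -0.83, 0.56, 0, 0, -0.05, 0, 0, 0, 0, -0.84, 0, 0, 0, 0, 0, 0, -0.84, 0, 0, 0, 0, 0, 0, -0.84, 0, 0, 0, 0, 0, 0, -0.84, 0, 0, 0]'

```text
clock: 6.62
position: [0.4886, 0.139, 0.2396]
ee_rot: [0.172, 0.687, 0.686, 0.167]
ft_force: [0.3, -1.1, -0.2]
width: 0.0854
```

```bash
python3 -c "
from h import *
need(F+U*.261,-U)
snap('wrist','w3')"
```

```text
t 6.62 pos [0.4886 0.139  0.2396] w 0.0854 F [ 0.3 -1.1 -0.2]
shift/20mm in present axes [ 0.52 -0.58  0.06] in goal axes [ 0.52 -0.58  0.06] turn/8deg [-0.11  0.12 -0.01]
```

View pics/w3.png

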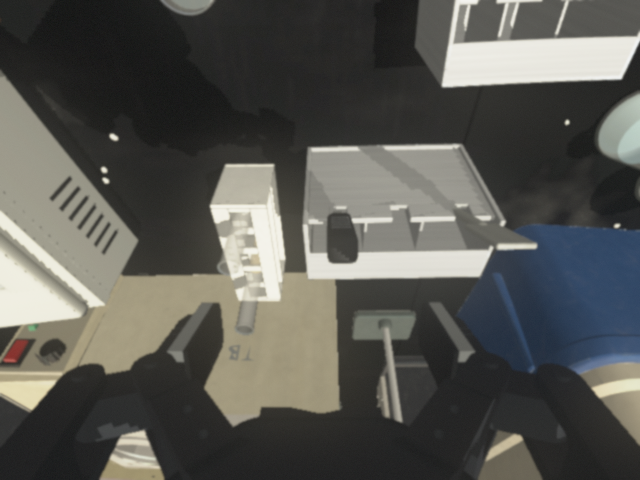

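w3: the handle end is at (342,250), slot side up, and the fingers lie either side of it.

```bash
python3 -c "
from h import *
i,m=load('w3')
print(proj(m,[F+U*.2,F+U*.132]))
g=cv2.cvtColor(i,cv2.COLOR_BGR2GRAY)[205:270,315:370]
n,l,s,c=cv2.connectedComponentsWithStats((g<75).astype(np.uint8))
print([(a.tolist(),(b+[315,205]).round(1)) for a,b in zip(s,c) if a[4]>100])
"
```

```text
[[343.24219864 253.13426261]
 [338.99283866 224.90799138]]
[([0, 0, 55, 65, 2626], array([342.2, 236.5])), ([13, 8, 29, 48, 945], array([341.5, 238.3]))]
```

Call:
play_rows --moves '[0.25, -0.2, 0, -0.05, 0.06, 0, 0, 0.25, -0.2, 0, -0.05, 0.05, 0, 0, 0, 0, 0.7, 0, 0, 0, 0, 0, 0, 0.7, 0, 0, 0, 0, 0, 0, 0.7, 0, 0, 0, 0, 0, 0, 0.7, 0, 0, 0, 0, 0, 0, 0.7, 0, 0, 0, 0, 0, 0, 0.7, 0, 0, 0, 0, 0, 0, 0, 0, 0, 0, 0]'

```text
clock: 7.8
position: [0.5236, 0.1488, 0.1536]
ee_rot: [0.17, 0.686, 0.686, 0.175]
ft_force: [1.0, 0.5, 0.6]
width: 0.0853
```

```bash
python3 -c "
from h import *
need(F+U*.171,-U)"
```

```text
t 7.8 pos [0.5236 0.1488 0.1536] w 0.0853 F [1.  0.5 0.6]
shift/20mm in present axes [ 0.07 -0.06 -0.06] in goal axes [ 0.07 -0.06 -0.06] turn/8deg [-0.05  0.02 -0.02]
```

Call:
play_rows --moves '[0, 0, 0, 0, 0, 0, 255, 0, 0, 0, 0, 0, 0, 255, 0, 0, 0, 0, 0, 0, 255, 0, 0, 0, 0, 0, 0, 255, 0, 0, 0, 0, 0, 0, 255, 0, 0, 0, 0, 0, 0, 255, 0, 0, 0, 0, 0, 0, 255]'

```text
clock: 8.68
position: [0.5236, 0.1489, 0.1546]
ee_rot: [0.171, 0.686, 0.685, 0.176]
ft_force: [-0.3, -0.6, -1.7]
width: 0.0175
```

Call:
play_rows --moves '[0, 0, -0.5, 0, 0, 0, 255, 0, 0, -0.8, 0, 0, 0, 255, 0, 0, -1, 0, 0, 0, 255, 0, 0, -1, 0, 0, 0, 255, 0, 0, -1, 0, 0, 0, 255, 0, 0, -1, 0, 0, 0, 255, 0, 0, -1, 0, 0, 0, 255, 0, 0, -1, 0, 0, 0, 255, 0, 0, -1, 0, 0, 0, 255, 0, 0, 0, 0, 0, 0, 255]'

```text
clock: 9.93
position: [0.4387, 0.1483, 0.3089]
ee_rot: [0.168, 0.685, 0.686, 0.177]
ft_force: [0.3, -0.0, -0.4]
width: 0.0175
```

```bash
python3 -c "
from h import *
need([.436,-.178,.12+.02+.171],[0,0,-1])
s=arm.read_state();print(s['position']+rot(s['ee_rot'])[:,2]*.171)"
```

```text
t 9.93 pos [0.4387 0.1483 0.3089] w 0.0175 F [ 0.3 -0.  -0.4]
shift/20mm in present axes [-16.31  -0.04  -0.36] in goal axes [-16.31  -0.13  -0.11] turn/8deg [ 3.54 -0.09  0.01]
[0.51973472 0.15041473 0.15831697]
```

Call:
play_rows --moves '[0, 0, 0, 0.82, 0, 0, 255, 0, 0, 0, 0.82, 0, 0, 255, 0, 0, 0, 0.82, 0, 0, 255, 0, 0, 0, 0.82, 0, 0, 255, -0.5, 0, -0.6, 0, 0, 0, 255, -1, 0, -0.6, 0, 0, 0, 255, -1, 0, -0.6, 0, 0, 0, 255, -1, 0, 0, 0, 0, 0, 255, -1, 0, 0, 0, 0, 0, 255, -1, 0, 0, 0, 0, 0, 255, -1, 0, 0, 0, 0, 0, 255, -1, 0, 0, 0, 0, 0, 255]'

```text
clock: 11.42
position: [0.4343, -0.0095, 0.3413]
ee_rot: [0.009, 0.704, 0.71, 0.015]
ft_force: [0.3, 1.1, -0.7]
width: 0.0173
```

Call:
play_rows --moves '[-1, 0, 0, 0, 0, 0, 255, -1, 0, 0, 0, 0, 0, 255, -1, 0, 0, 0, 0, 0, 255, -1, 0, 0, 0, 0, 0, 255, -1, 0, 0, 0, 0, 0, 255, -0.5, 0, 0, 0, 0, 0, 255, 0, 0, 0, 0, 0, 0, 255]'

```text
clock: 12.3
position: [0.4305, -0.126, 0.3416]
ee_rot: [0.017, 0.704, 0.709, 0.017]
ft_force: [0.3, -0.1, -1.3]
width: 0.0171
```

```bash
python3 - <<'E'
from h import *
_,m=snap('wrist','w4')
need([.436,-.178,.12+.02+.171],[0,0,-1])
s=arm.read_state();M=rot(s['ee_rot']);p=s['position']
print(proj(m,[p+M[:,2]*.171,p+M[:,2]*.08,[.436,-.178,.12]]))
E
```

```text
t 12.35 pos [ 0.4305 -0.1256  0.3416] w 0.0169 F [ 0.1  0.2 -0.7]
shift/20mm in present axes [-2.62  0.18  1.54] in goal axes [-2.62  0.27  1.53] turn/8deg [0.35 0.   0.05]
[[322.77580777 224.04630517]
 [323.6465805  260.06865687]
 [271.49609766 206.43753094]]
```

View pics/w4.png

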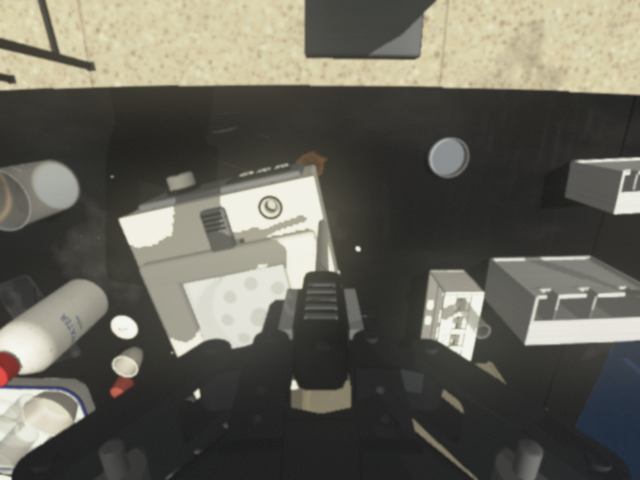

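```bash
python3 - <<'E'
from h import *
i,m=load('w4');g=cv2.cvtColor(i,cv2.COLOR_BGR2GRAY)
for r in range(200,285,6): print(r,g[r,296:352:2].tolist())
E
```

```text
200 [240, 240, 240, 240, 240, 240, 240, 240, 240, 240, 240, 224, 156, 125, 81, 77, 75, 73, 71, 71, 69, 69, 68, 66, 65, 63, 62, 60]
206 [240, 240, 240, 240, 240, 240, 240, 240, 240, 240, 240, 239, 204, 150, 108, 77, 76, 74, 72, 72, 72, 70, 69, 69, 67, 65, 65, 62]
212 [240, 240, 240, 240, 240, 240, 240, 240, 240, 240, 240, 240, 235, 176, 140, 95, 82, 80, 78, 76, 74, 68, 69, 67, 65, 66, 62, 63]
218 [179, 168, 167, 167, 170, 204, 239, 240, 240, 240, 240, 239, 236, 207, 150, 129, 88, 83, 81, 78, 74, 71, 69, 68, 66, 64, 63, 61]
224 [209, 220, 239, 240, 240, 240, 240, 240, 240, 240, 239, 179, 118, 124, 133, 137, 107, 83, 80, 78, 75, 71, 67, 66, 66, 63, 63, 61]
230 [201, 196, 195, 192, 181, 159, 163, 180, 198, 231, 233, 152, 118, 127, 133, 140, 136, 92, 78, 77, 76, 74, 72, 70, 68, 64, 62, 62]
236 [230, 232, 234, 236, 237, 238, 239, 239, 238, 209, 195, 129, 120, 127, 134, 140, 147, 120, 79, 76, 75, 74, 75, 74, 71, 67, 65, 61]
242 [241, 241, 241, 241, 241, 241, 241, 241, 240, 236, 188, 118, 119, 127, 133, 139, 153, 145, 100, 72, 71, 69, 68, 66, 65, 64, 61, 61]
248 [240, 240, 241, 240, 240, 240
[... 192 characters left out ...]
 217, 154, 113, 73, 67, 66, 66, 65, 65, 62, 62]
260 [239, 239, 240, 240, 240, 240, 240, 240, 240, 233, 146, 113, 118, 126, 131, 137, 193, 236, 196, 143, 93, 67, 65, 65, 64, 62, 61, 61]
266 [240, 240, 240, 240, 240, 240, 240, 240, 240, 229, 128, 113, 114, 114, 124, 133, 184, 238, 233, 169, 129, 73, 65, 63, 59, 59, 60, 58]
272 [240, 240, 240, 239, 238, 210, 156, 111, 93, 85, 74, 74, 72, 70, 70, 70, 72, 83, 100, 102, 117, 177, 108, 61, 59, 59, 55, 59]
278 [239, 239, 239, 229, 120, 74, 72, 72, 71, 71, 70, 69, 67, 67, 67, 64, 63, 63, 61, 61, 61, 59, 59, 59, 61, 59, 56, 57]
284 [239, 239, 238, 189, 81, 73, 85, 88, 93, 101, 101, 100, 101, 99, 100, 99, 96, 93, 92, 87, 61, 57, 63, 61, 58, 57, 54, 54]
```

The shaft is there: a grey strip at columns 317–326 ending at row 221, where I predicted (323,224). The hole is at (270,207), where I predicted (271,206). So the rod hasn't slipped, and I'll refine the hole position from this picture.

```bash
python3 - <<'E'
from h import *
i,m=load('w4');g=cv2.cvtColor(i,cv2.COLOR_BGR2GRAY)
r=(g[188:226,252:290]<150).astype(np.uint8)
for c in cv2.findContours(r,cv2.RETR_EXTERNAL,cv2.CHAIN_APPROX_NONE)[0]:
    if len(c)>20: 
        e=cv2.fitEllipse(c+np.array([252,188]));print(e,onz(m,e[0],.12),cv2.boundingRect(c))
i,m=load('w1');print(onz(m,(134.5,219),.12))
E
```

```text
((269.9721374511719, 206.98931884765625), (21.635189056396484, 22.811677932739258), 128.34494018554688) [ 0.43659075 -0.17959152  0.12      ] (7, 8, 23, 23)
[ 0.43568454 -0.17882269  0.12      ]
```

Call:
play_rows --moves '[-0.65, 0, 0, 0.16, 0, 0.02, 255, -0.65, 0.1, 0.2, 0.16, 0, 0.02, 255, -0.65, 0.1, 0.3, 0, 0, 0, 255, -0.5, 0.1, 0.4, 0, 0, 0, 255, 0, 0, 0.4, 0, 0, 0, 255, 0, 0, 0, 0, 0, 0, 255]'

```text
clock: 13.1
position: [0.4373, -0.1773, 0.3128]
ee_rot: [-0.0, 0.706, 0.708, -0.0]
ft_force: [-0.1, 0.8, -0.3]
width: 0.0174
```

```bash
python3 - <<'E'
from h import *
_,m=snap('wrist','w5')
need([.4364,-.1794,.12+.02+.171],[0,0,-1])
s=arm.read_state();M=rot(s['ee_rot']);p=s['position']
print('tip',p+M[:,2]*.171, proj(m,[p+M[:,2]*.171,[.4364,-.1794,.12]]))
i,_=load('w5');cv2.imwrite('pics/crop5.png',cv2.resize(i[150:330,230:430],(800,720)[:1]+(600,) ,interpolation=2))
E
```

```text
t 13.15 pos [ 0.4375 -0.1773  0.3132] w 0.0173 F [ 0.1  0.2 -1. ]
shift/20mm in present axes [-0.1  -0.06  0.11] in goal axes [-0.1  -0.05  0.11] turn/8deg [-0.    0.    0.02]
tip [ 0.43749573 -0.1773121   0.14219839] [[322.21896991 224.58145566]
 [319.90275057 217.58312601]]
```

View pics/crop5.png

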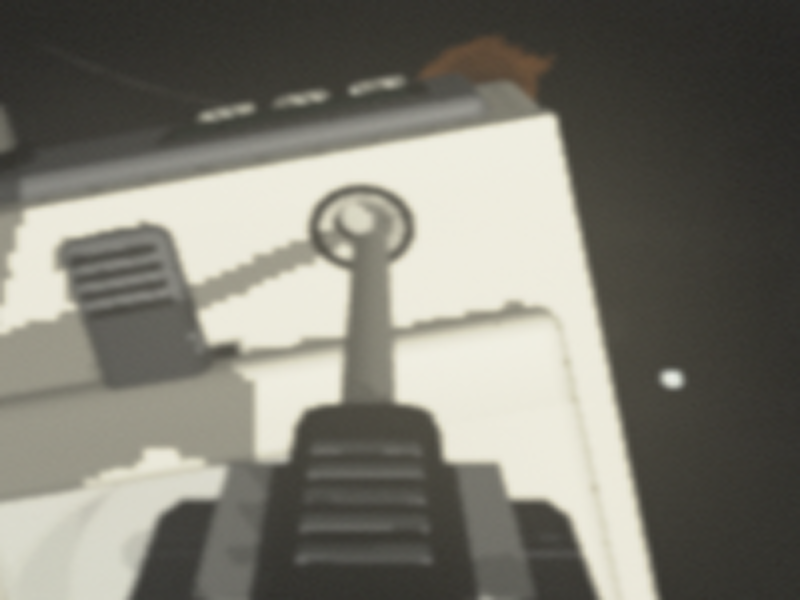

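Tip and hole agree to within 2 mm. The hole is at pixel (320.5,218), and the tip needs to shift by about (-1.2,-1.8) mm.

Call:
play_rows --moves '[-0.09, -0.055, 0, 0, 0, 0, 255, 0, 0, 0, 0, 0, 0, 255, 0, 0, 0.4, 0, 0, 0, 255, 0, 0, 0.4, 0, 0, 0, 255, 0, 0, 0.4, 0, 0, 0, 255, 0, 0, 0.2, 0, 0, 0, 255, 0, 0, 0, 0, 0, 0, 255]'

```text
clock: 14.02
position: [0.4363, -0.1785, 0.2836]
ee_rot: [0.0, 0.706, 0.708, 0.0]
ft_force: [-0.4, 0.2, -0.4]
width: 0.0173
```

```bash
python3 -c "
from h import *
need([.4363,-.1791,.099+.171],[0,0,-1])"
```

```text
t 14.03 pos [ 0.4363 -0.1785  0.2836] w 0.0173 F [-0.4  0.2 -0.4]
shift/20mm in present axes [-0.03 -0.    0.68] in goal axes [-0.03 -0.    0.68] turn/8deg [0.   0.   0.02]
```

Call:
play_rows --moves '[-0.02, 0, 0.25, 0, 0, 0, 255, 0, 0, 0.2, 0, 0, 0, 255, 0, 0, 0.1, 0, 0, 0, 255, 0, 0, 0, 0, 0, 0, 255]'

```text
clock: 14.52
position: [0.4367, -0.1791, 0.2724]
ee_rot: [0.001, 0.706, 0.708, 0.0]
ft_force: [-0.7, 0.8, 0.7]
width: 0.0173
```

```bash
python3 -c "
from h import *
need([.4363,-.1791,.098+.171],[0,0,-1])
i,_=snap('wrist','w6');a,_=load('w5')
print(np.abs(i.astype(int)-a)[230:300,180:420].mean())"
```

```text
t 14.53 pos [ 0.4367 -0.1791  0.2724] w 0.0173 F [-0.7  0.8  0.7]
shift/20mm in present axes [-0.   -0.02  0.17] in goal axes [-0.   -0.02  0.17] turn/8deg [0.01 0.   0.02]
26.258988095238095
```

Call:
play_rows --moves '[0, 0, 0.1, 0, 0, 0, 255, 0, 0, 0.1, 0, 0, 0, 255, 0, 0, 0, 0, 0, 0, 255, 0, 0, 0, 0, 0, 0, 255]'

```text
clock: 15.08
position: [0.4369, -0.1791, 0.2688]
ee_rot: [0.001, 0.706, 0.708, 0.001]
ft_force: [-0.9, 0.3, 3.6]
width: 0.0168
```

```bash
python3 -c "
from h import *
need([.4363,-.1791,.098+.171],[0,0,-1])
i,_=snap('wrist','w7');a,_=load('w6')
print(np.abs(i.astype(int)-a)[230:300,180:420].mean())"
```

```text
t 15.07 pos [ 0.4369 -0.1791  0.2688] w 0.0168 F [-0.9  0.3  3.6]
shift/20mm in present axes [-0.   -0.03 -0.01] in goal axes [-0.   -0.03 -0.01] turn/8deg [0.02 0.   0.02]
20.44765873015873
```

Call:
play_rows --moves '[0, 0, 0.08, 0, 0, 0, 255, 0, 0, 0, 0, 0, 0, 255, 0, 0, 0, 0, 0, 0, 255, 0, 0, 0, 0, 0, 0, 255]'

```text
clock: 15.62
position: [0.4369, -0.1791, 0.2673]
ee_rot: [0.001, 0.706, 0.708, 0.001]
ft_force: [-1.8, 0.3, 2.9]
width: 0.0171
```

```bash
python3 -c "
from h import *
need([.4363,-.1791,.098+.171],[0,0,-1])
i,_=snap('wrist','w8');a,_=load('w5');s,_=snap('scene','s8')
cv2.imwrite('pics/crop8.png',np.hstack([cv2.resize(i[100:340,150:450],(400,320)),cv2.resize(s[150:260,300:430],(400,320))]))"
```

```text
t 15.62 pos [ 0.4369 -0.1791  0.2673] w 0.0171 F [-1.8  0.3  2.9]
shift/20mm in present axes [ 0.   -0.03 -0.08] in goal axes [ 0.   -0.03 -0.08] turn/8deg [0.02 0.   0.02]
```

View pics/crop8.png

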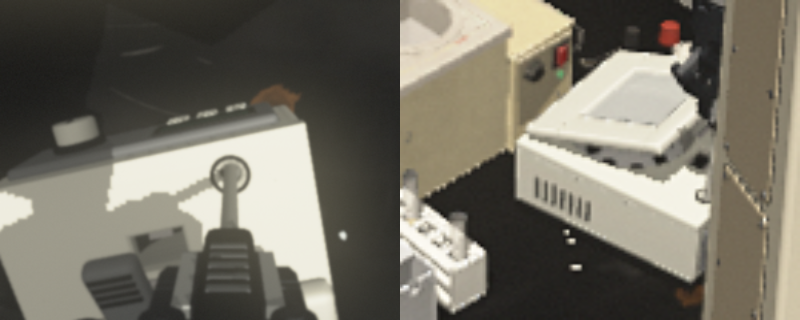

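Left half of crop8: the tip is in the hole and the tongue has risen to about (236,314) in the wrist view. Right half (scene): the lid stands ajar. The latch has released, so I'll withdraw and take the rod back to the bin.

Call:
play_rows --moves '[0, 0, -0.5, 0, 0, 0, 255, 0, 0, -0.9, 0, 0, 0, 255, 0, 0, -1, 0, 0, 0, 255, 0, 0, -0.9, 0, 0, 0, 255, 1, 0, 0, 0, 0, 0, 255, 1, 0, 0, 0, 0, 0, 255, 1, 0, 0, 0, 0, 0, 255, 1, 0, 0, 0, 0, 0, 255, 1, 0, 0, 0, 0, 0, 255, 1, 0, 0, 0, 0, 0, 255, 1, 0, 0, 0, 0, 0, 255, 1, 0, 0, 0, 0, 0, 255]'

```text
clock: 17.23
position: [0.4366, -0.0156, 0.3393]
ee_rot: [0.003, 0.707, 0.707, 0.001]
ft_force: [-0.1, -0.6, -0.4]
width: 0.0176
```

Call:
play_rows --moves '[1, 0, 0, 0, 0, 0, 255, 1, 0, 0, 0, 0, 0, 255, 1, 0, 0, 0, 0, 0, 255, 1, 0, 0, 0, 0, 0, 255, 1, 0, 0, 0, 0, 0, 255, 0.8, 0, 0, 0, 0, 0, 255, 0.6, 0, 0, 0, 0, 0, 255, 0, 0, 0, 0, 0, 0, 255]'

```text
clock: 18.23
position: [0.4364, 0.1178, 0.3414]
ee_rot: [0.003, 0.706, 0.708, 0.002]
ft_force: [0.3, -0.5, -2.1]
width: 0.0175
```

```bash
cat >> h.py <<'E'
MG=rot([.1695,.6855,.6855,.1765])
E
python3 - <<'E'
from h import *
need([.4387,.1483,.3089],MG[:,2],MG[:,0])
_,m=load('w8')
o=np.array([.5486,-.2114]);a=np.radians(12.2);e=np.array([np.cos(a),np.sin(a)]);h=o+.115*e
for t in(.2,.3,.4,.5):
    g=lambda r,k:np.r_[h-e*(r*np.cos(t)+k*np.sin(t)),.129+r*np.sin(t)+0*k+k*np.cos(t)]
    print(t,proj(m,[g(.232,.006),g(.218,.006)]).round(1).tolist(),g(.218,0).round(3))
E
```

```text
t 18.23 pos [0.4364 0.1178 0.3414] w 0.0175 F [ 0.3 -0.5 -2.1]
shift/20mm in present axes [1.53 0.11 1.62] in goal axes [ 1.51 -0.67  1.5 ] turn/8deg [-3.48  0.08  0.02]
0.2 [[236.8, 257.1], [243.5, 274.5]] [ 0.452 -0.232  0.172]
0.3 [[230.4, 278.0], [238.3, 294.8]] [ 0.457 -0.231  0.193]
0.4 [[224.3, 306.4], [233.6, 321.6]] [ 0.465 -0.23   0.214]
0.5 [[218.9, 343.4], [229.6, 355.6]] [ 0.474 -0.228  0.234]
```

Call:
play_rows --moves '[0.4, 0, 0, -0.81, 0, 0, 255, 0.4, 0, 0, -0.81, 0, 0, 255, 0.4, 0, 0, -0.81, 0, 0, 255, 0.2, 0, 0, -0.81, 0, 0, 255, 0, -0.6, 0, 0, 0, 0, 255, 0, 0, 0, 0, 0, 0, 255]'

```text
clock: 18.98
position: [0.4252, 0.1438, 0.3354]
ee_rot: [0.166, 0.687, 0.688, 0.164]
ft_force: [0.2, -0.3, -0.3]
width: 0.0173
```

```bash
python3 -c "
from h import *
need([.4387,.1483,.3089],MG[:,2],MG[:,0])"
```

```text
t 18.98 pos [0.4252 0.1438 0.3354] w 0.0173 F [ 0.2 -0.3 -0.3]
shift/20mm in present axes [0.23 0.   1.49] in goal axes [ 0.21 -0.04  1.49] turn/8deg [-0.18  0.09  0.03]
```

Call:
play_rows --moves '[0.2, 0, 0, -0.16, 0.08, 0, 255, 0, 0, 0.5, 0, 0, 0, 255, 0, 0, 0.6, 0, 0, 0, 255, 0, 0, 0, 0, 0, 0, 255]'

```text
clock: 19.48
position: [0.4379, 0.1479, 0.3148]
ee_rot: [0.169, 0.685, 0.687, 0.175]
ft_force: [0.1, -0.4, -1.0]
width: 0.0172
```

```bash
python3 -c "
from h import *
need([.4387,.1483,.3089],MG[:,2],MG[:,0])
need([.5236,.1489,.1546],MG[:,2],MG[:,0])
_,m=snap('wrist','w9');s=arm.read_state();M=rot(s['ee_rot']);p=s['position']
print(proj(m,[p+M[:,2]*.171]),p+M[:,2]*.171)
i,_=load('w9');g=cv2.cvtColor(i,6)
for r in range(206,250,4): print(r,g[r,304:342:2].tolist())"
```

```text
t 19.48 pos [0.4379 0.1479 0.3148] w 0.0172 F [ 0.1 -0.4 -1. ]
shift/20mm in present axes [ 0.02 -0.11  0.28] in goal axes [ 0.02 -0.11  0.28] turn/8deg [-0.02  0.01  0.02]
t 19.48 pos [0.4379 0.1479 0.3148] w 0.0172 F [ 0.1 -0.4 -1. ]
shift/20mm in present axes [-0.02 -0.    9.09] in goal axes [-0.04 -0.03  9.09] turn/8deg [-0.02  0.01  0.02]
[[322.48635292 224.25330239]] [0.51867938 0.14938092 0.16457986]
206 [198, 196, 194, 195, 197, 197, 163, 139, 139, 139, 139, 139, 138, 201, 224, 224, 225, 227, 228]
210 [161, 167, 167, 167, 168, 171, 151, 139, 139, 139, 140, 139, 139, 153, 163, 162, 160, 157, 151]
214 [118, 139, 140, 140, 141, 140, 140, 138, 138, 138, 139, 139, 138, 139, 140, 138, 138, 141, 137]
218 [121, 139, 141, 140, 140, 140, 141, 139, 133, 135, 137, 140, 139, 140, 140, 141, 140, 140, 140]
222 [122, 139, 140, 140, 139, 140, 138, 124, 114, 115, 113, 126, 137, 138, 138, 138, 138, 139, 138]
226 [126, 140, 141, 142, 140, 140, 137, 118, 115, 115, 113, 123, 137, 139, 139, 139, 140, 140, 139]
230 [131, 142, 144, 144, 143, 144, 139, 118, 115, 115, 115, 121, 139, 140, 141, 141, 141, 142, 142]
234 [223, 224, 224, 225, 225, 226, 214, 130, 115, 115, 114, 131, 215, 228, 229, 229, 228, 229, 228]
238 [230, 230, 230, 229, 229, 229, 215, 126, 115, 115, 112, 127, 213, 229, 229, 229, 229, 229, 229]
242 [229, 229, 229, 229, 229, 228, 198, 120, 116, 114, 112, 123, 212, 229, 229, 228, 228, 228, 228]
246 [228, 228, 228, 228, 228, 226, 183, 116, 115, 113, 114, 121, 198, 227, 227, 226, 226, 226, 226]
```

The tip, columns 318–326, is centred on the slot gap at columns 316–329. Inserting along the draw line.

Call:
play_rows --moves '[0, 0, 0.6, 0, 0, 0, 255, 0, 0, 0.8, 0, 0, 0, 255, 0, 0, 0.8, 0, 0, 0, 255, 0, 0, 0.8, 0, 0, 0, 255, 0, 0, 0.8, 0, 0, 0, 255, 0, 0, 0.5, 0, 0, 0, 255, 0, 0, 0, 0, 0, 0, 255]'

```text
clock: 20.4
position: [0.4812, 0.1489, 0.235]
ee_rot: [0.169, 0.685, 0.687, 0.175]
ft_force: [-0.6, 0.4, 0.3]
width: 0.0173
```

```bash
python3 -c "
from h import *
need([.5236,.1489,.1546],MG[:,2],MG[:,0])"
```

```text
t 20.4 pos [0.4812 0.1489 0.235 ] w 0.0173 F [-0.6  0.4  0.3]
shift/20mm in present axes [-0.04 -0.03  4.54] in goal axes [-0.04 -0.04  4.54] turn/8deg [-0.02  0.01  0.02]
```

Call:
play_rows --moves '[0, 0, 0.6, 0, 0, 0, 255, 0, 0, 0.8, 0, 0, 0, 255, 0, 0, 0.8, 0, 0, 0, 255, 0, 0, 0.8, 0, 0, 0, 255, 0, 0, 0.7, 0, 0, 0, 255, 0, 0, 0.3, 0, 0, 0, 255, 0, 0, 0, 0, 0, 0, 255]'

```text
clock: 21.28
position: [0.5221, 0.1508, 0.1629]
ee_rot: [0.169, 0.684, 0.687, 0.177]
ft_force: [0.0, 0.2, -1.1]
width: 0.0171
```

```bash
python3 -c "
from h import *
need([.5236,.1489,.1546],MG[:,2],MG[:,0])"
```

```text
t 21.27 pos [0.5221 0.1508 0.1629] w 0.0171 F [ 0.   0.2 -1.1]
shift/20mm in present axes [-0.1  -0.13  0.4 ] in goal axes [-0.1  -0.13  0.4 ] turn/8deg [ 0.01 -0.02  0.02]
```

Call:
play_rows --moves '[-0.05, -0.1, 0.15, 0, 0, 0, 255, 0, 0, 0.12, 0, 0, 0, 255, 0, 0, 0, 0, 0, 0, 255]'

```text
clock: 21.65
position: [0.5231, 0.15, 0.1579]
ee_rot: [0.17, 0.684, 0.687, 0.178]
ft_force: [-0.4, 0.1, -0.3]
width: 0.0172
```

Call:
play_rows --moves '[0, 0, 0, 0, 0, 0, 150, 0, 0, 0, 0, 0, 0, 0, 0, 0, 0, 0, 0, 0, 0, 0, 0, 0, 0, 0, 0, 0, 0, 0, 0, 0, 0, 0, 0, 0, 0, 0, 0, 0, 0, 0]'

```text
clock: 22.4
position: [0.5236, 0.1503, 0.1588]
ee_rot: [0.17, 0.684, 0.687, 0.179]
ft_force: [-0.5, -0.6, 0.1]
width: 0.0852
```

Call:
play_rows --moves '[0, 0, -0.5, 0, 0, 0, 0, 0, 0, -0.7, 0, 0, 0, 0, 0, 0, -0.9, 0, 0, 0, 0, 0, 0, -1, 0, 0, 0, 0, 0, 0, -1, 0, 0, 0, 0, 0, 0, 0, 0, 0, 0, 0]'

```text
clock: 23.15
position: [0.4816, 0.1495, 0.2348]
ee_rot: [0.169, 0.684, 0.687, 0.179]
ft_force: [-0.2, 1.2, -0.6]
width: 0.0853
```

```bash
python3 - <<'E'
from h import *
need([.436,-.05,.32],[.7,.15,-.7],[-.2113,.9774,0])
i,m=snap('wrist','w10')
print(proj(m,[F+U*.2,F+U*.132]))
g=cv2.cvtColor(i,6)[190:290,290:390]
n,l,s,c=cv2.connectedComponentsWithStats((g<75).astype(np.uint8))
print([(a.tolist(),(b+[290,190]).round(1)) for a,b in zip(s,c) if a[4]>100])
E
```

```text
t 23.15 pos [0.4816 0.1495 0.2348] w 0.0853 F [-0.2  1.2 -0.6]
shift/20mm in present axes [-9.9   0.02 -4.98] in goal axes [-9.27  0.01 -6.07] turn/8deg [-2.12  0.81 -1.23]
[[322.54531543 266.06464612]
 [321.52533994 233.53257615]]
[([0, 0, 100, 100, 9334], array([340. , 238.2])), ([17, 32, 28, 34, 427], array([318. , 241.1])), ([35, 96, 65, 4, 233], array([359.2, 287.7]))]
```

The rod stays in its slot at (318,241). Next is the lid: I estimate θ≈0.35 with the tongue at (0.46,-0.23,0.20). I'll pinch the tongue with the tool roughly in the lid's plane, then sweep it round the hinge as a constant twist.

```bash
cat >> h.py <<'E'
_a=np.radians(12.2);E3=np.array([np.cos(_a),np.sin(_a),0]);Y3=np.array([-np.sin(_a),np.cos(_a),0])
H=np.r_[np.array([.5486,-.2114])+.115*E3[:2],.129]
def lidp(th,r,k=0,y=0): return H-E3*r*np.cos(th)+np.array([0,0,1])*r*np.sin(th)+k*(E3*np.sin(th)+np.array([0,0,np.cos(th)]))+y*Y3
def lidgoal(th,r=.221,b=.6,back=0):
    z=E3*np.cos(b)-np.array([0,0,np.sin(b)]); need(lidp(th,r)-z*(.003+back),z,Y3)
E
```

Call:
play_rows --moves '[0, 0, -0.8, 0, 0, 0, 0, -0.6, 0, -0.6, 0, 0, 0, 0, -1, 0, -0.3, 0, 0, 0, 0, -1, 0, 0, 0, 0, 0, 0, -1, 0, 0, 0, 0, 0, 0, -1, 0, 0, 0, 0, 0, 0, -1, 0, 0, 0, 0, 0, 0, -1, 0, 0, 0, 0, 0, 0, -1, 0, 0, 0, 0, 0, 0, -1, 0, 0, 0, 0, 0, 0, -1, 0, 0, 0, 0, 0, 0, -1, 0, 0, 0, 0, 0, 0]'

```text
clock: 24.7
position: [0.4658, -0.0701, 0.2532]
ee_rot: [0.166, 0.684, 0.689, 0.174]
ft_force: [-0.0, 0.9, -0.1]
width: 0.0856
```

```bash
python3 -c "
from h import *
lidgoal(.35,back=.1)"
```

```text
t 24.7 pos [ 0.4658 -0.0701  0.2532] w 0.0856 F [-0.   0.9 -0.1]
shift/20mm in present axes [-8.9  -3.82 -2.67] in goal axes [-7.78 -3.17 -5.5 ] turn/8deg [-3.45  0.93 -1.15]
```

Call:
play_rows --moves '[0, -0.9, -0.7, -0.8, 0.22, -0.27, 0, -0.3, -0.9, -0.7, -0.8, 0.22, -0.27, 0, -0.6, -0.7, -0.7, -0.8, 0.22, -0.27, 0, -1, -0.5, -0.4, -0.8, 0.22, -0.27, 0, -1, 0, 0, 0, 0, 0, 0, -1, 0, 0, 0, 0, 0, 0, -1, 0, 0, 0, 0, 0, 0, 0, 0, 0, 0, 0, 0, 0]'

```text
clock: 25.7
position: [0.4239, -0.1363, 0.2877]
ee_rot: [0.223, 0.628, 0.692, 0.278]
ft_force: [-0.1, -0.2, -0.0]
width: 0.0854
```

```bash
python3 -c "
from h import *
lidgoal(.35,back=.1)"
```

```text
t 25.7 pos [ 0.4239 -0.1363  0.2877] w 0.0854 F [-0.1 -0.2 -0. ]
shift/20mm in present axes [-5.37 -2.97 -1.28] in goal axes [-4.99 -3.04 -2.25] turn/8deg [-1.72  0.35 -0.69]
```

Call:
play_rows --moves '[-0.5, -0.5, -0.2, -0.4, 0.1, -0.15, 0, -0.5, -0.5, -0.2, -0.4, 0.1, -0.15, 0, -0.5, -0.5, -0.2, -0.4, 0.1, -0.15, 0, -0.5, -0.5, -0.2, -0.4, 0.05, -0.15, 0, -0.7, -0.4, -0.2, 0, 0, 0, 0, -0.7, -0.3, -0.2, 0, 0, 0, 0, -0.7, 0, -0.2, 0, 0, 0, 0, -0.7, 0, -0.2, 0, 0, 0, 0, 0, 0, 0, 0, 0, 0, 0]'

```text
clock: 26.82
position: [0.4032, -0.1654, 0.3649]
ee_rot: [0.257, 0.616, 0.684, 0.294]
ft_force: [0.2, 0.1, 0.7]
width: 0.0851
```

```bash
python3 -c "
from h import *
lidgoal(.35,back=.1);print(arm.read_state()['qpos'].round(2))"
```

```text
t 26.82 pos [ 0.4032 -0.1654  0.3649] w 0.0851 F [0.2 0.1 0.7]
shift/20mm in present axes [-4.06 -4.92  2.18] in goal axes [-3.79 -5.48  1.01] turn/8deg [-1.19  0.53 -0.54]
[-0.84 -0.31  2.28  0.89  0.86 -3.02]
```

Joint 6 is at its limit (-3.02). I'll take the equivalent grasp half a turn round.

Call:
play_rows --moves '[0, 0, 0, 0, 0, 1, 0, 0, 0, 0, 0, 0, 1, 0, 0, 0, 0, 0, 0, 1, 0, 0, 0, 0, 0, 0, 1, 0, 0, 0, 0, 0, 0, 1, 0, 0, 0, 0, 0, 0, 1, 0, 0, 0, 0, 0, 0, 1, 0, 0, 0, 0, 0, 0, 1, 0, 0, 0, 0, 0, 0, 1, 0, 0, 0, 0, 0, 0, 1, 0, 0, 0, 0, 0, 0, 1, 0, 0, 0, 0, 0, 0, 1, 0]'

```text
clock: 28.32
position: [0.4027, -0.1638, 0.3596]
ee_rot: [-0.062, 0.921, -0.027, 0.383]
ft_force: [0.3, 0.0, -0.5]
width: 0.0852
```

Call:
play_rows --moves '[0, 0, 0, 0, 0, 1, 0, 0, 0, 0, 0, 0, 1, 0, 0, 0, 0, 0, 0, 1, 0, 0, 0, 0, 0, 0, 1, 0, 0, 0, 0, 0, 0, 1, 0, 0, 0, 0, 0, 0, 1, 0, 0, 0, 0, 0, 0, 1, 0, 0, 0, 0, 0, 0, 1, 0, 0, 0, 0, 0, 0, 0, 0]'

```text
clock: 29.45
position: [0.4023, -0.162, 0.3556]
ee_rot: [-0.262, 0.758, -0.526, 0.283]
ft_force: [0.4, -0.8, 0.6]
width: 0.0851
```

```bash
sed -i 's/need(lidp(th,r)-z\*(.003+back),z,Y3)/need(lidp(th,r)-z*(.003+back),z,-Y3)/' h.py; python3 -c "
from h import *
lidgoal(.35,back=.1);print(arm.read_state()['qpos'].round(2))"
```

```text
t 29.45 pos [ 0.4023 -0.162   0.3556] w 0.0851 F [ 0.4 -0.8  0.6]
shift/20mm in present axes [3.02 5.45 1.86] in goal axes [3.96 5.1  0.76] turn/8deg [ 1.32 -0.26  1.21]
[-0.84 -0.29  2.29  0.89  0.86 -0.13]
```

```bash
python3 -c "
from h import *
lidgoal(.35,b=.8,back=.07)"
```

```text
t 29.45 pos [ 0.4023 -0.162   0.3556] w 0.0851 F [ 0.4 -0.8  0.6]
shift/20mm in present axes [3.11 4.45 3.28] in goal axes [3.96 3.82 3.15] turn/8deg [-0.11 -0.38  1.18]
```

Call:
play_rows --moves '[0, 0, 0, 0, -0.18, 0.55, 0, 0, 0, 0, 0, -0.18, 0.55, 0, 0.75, 0.7, 0.4, 0, 0, 0, 0, 0.75, 0.7, 0.4, 0, 0, 0, 0, 0.75, 0.7, 0.4, 0, 0, 0, 0, 0.75, 0.7, 0.4, 0, 0, 0, 0, 0.75, 0.7, 0.4, 0, 0, 0, 0, 0, 0, 0, 0, 0, 0, 0]'

```text
clock: 30.45
position: [0.3991, -0.2428, 0.2757]
ee_rot: [-0.295, 0.729, -0.567, 0.245]
ft_force: [0.0, -0.2, 0.1]
width: 0.0856
```

```bash
python3 - <<'E'
from h import *
lidgoal(.35,b=.8,back=.07);print(arm.read_state()['qpos'].round(2))
i,m=snap('wrist','w11')
for t in(.25,.35,.45):
    print(t,[proj(m,[lidp(t,r,.006,y)])[0].round(0).tolist() for r,y in((.236,0),(.194,.013),(.194,-.013),(.19,.095),(.19,-.095))])
E
```

```text
t 30.45 pos [ 0.3991 -0.2428  0.2757] w 0.0856 F [ 0.  -0.2  0.1]
shift/20mm in present axes [0.04 0.33 0.99] in goal axes [0.05 0.31 0.99] turn/8deg [-0.11  0.02  0.25]
[-1.03 -0.    2.27  1.03  0.9  -0.39]
0.25 [[318.0, 300.0], [302.0, 252.0], [337.0, 254.0], [197.0, 245.0], [442.0, 253.0]]
0.35 [[319.0, 278.0], [302.0, 233.0], [338.0, 235.0], [191.0, 226.0], [449.0, 235.0]]
0.45 [[320.0, 249.0], [302.0, 211.0], [340.0, 212.0], [185.0, 204.0], [456.0, 213.0]]
```

View pics/w11.png

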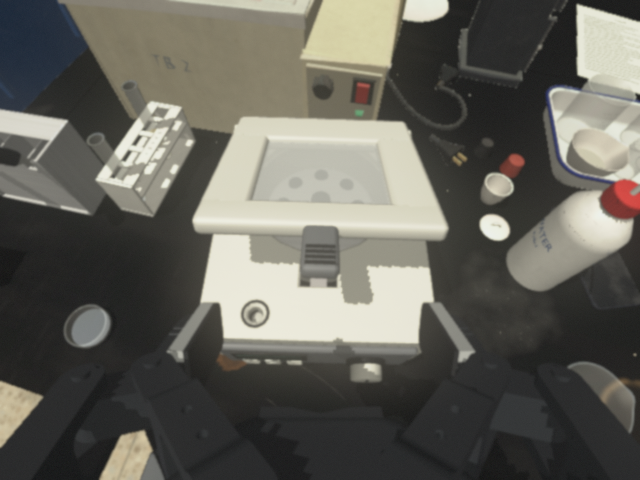

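w11: the tongue is at (320,228–275), centred between the fingers, with its end face at rows 262–278. That gives θ≈0.38. Advancing, then pinching.

Call:
play_rows --moves '[0.05, 0.1, 0.3, 0, 0, 0.22, 0, 0, 0, 0.7, 0, 0, 0, 0, 0, 0, 0.8, 0, 0, 0, 0, 0, 0, 0.8, 0, 0, 0, 0, 0, 0, 0.8, 0, 0, 0, 0, 0, 0, 0.4, 0, 0, 0, 0, 0, 0, 0, 0, 0, 0, 0]'

```text
clock: 31.38
position: [0.4547, -0.2286, 0.2198]
ee_rot: [-0.298, 0.722, -0.576, 0.241]
ft_force: [0.5, 0.5, 0.2]
width: 0.0856
```

```bash
python3 -c "
from h import *
lidgoal(.38,b=.8)"
```

```text
t 31.38 pos [ 0.4547 -0.2286  0.2198] w 0.0856 F [0.5 0.5 0.2]
shift/20mm in present axes [0.15 0.13 0.34] in goal axes [0.15 0.12 0.35] turn/8deg [-0.11  0.02  0.06]
```

Call:
play_rows --moves '[0.14, 0.1, 0.3, 0, 0, 0, 0, 0, 0, 0, 0, 0, 0, 255, 0, 0, 0, 0, 0, 0, 255, 0, 0, 0, 0, 0, 0, 255, 0, 0, 0, 0, 0, 0, 255, 0, 0, 0, 0, 0, 0, 255, 0, 0, 0, 0, 0, 0, 255]'

```text
clock: 32.25
position: [0.4571, -0.2295, 0.2145]
ee_rot: [-0.299, 0.722, -0.576, 0.241]
ft_force: [1.9, 2.1, -1.0]
width: 0.0245
```

Call:
play_rows --moves '[0, -0.5, -0.23, -0.36, 0, 0, 255, 0, -0.6, -0.275, -0.43, 0, 0, 255, 0, -0.6, -0.275, -0.43, 0, 0, 255, 0, 0, 0, 0, 0, 0, 255]'

```text
clock: 32.75
position: [0.4756, -0.2255, 0.2509]
ee_rot: [-0.237, 0.744, -0.595, 0.19]
ft_force: [-8.0, -1.8, 3.5]
width: 0.0247
```

```bash
cat >> h.py <<'E'
def lidstat(d=.43):
    s=arm.read_state();M=rot(s['ee_rot']);g=s['position']+.003*M[:,2]-H
    a,c=-g@E3,g[2];b=np.arctan2(-M[2,2],M[:,2]@E3)
    print('t',s['clock'],'th pos',round(np.arctan2(c,a),3),'r',round(np.hypot(a,c),4),'lat',round(g@Y3,4),'beta-d',round(b-d,3),'F',np.round(s['ft_force'],1),'T',np.round(s['ft_torque'],2),'w',round(s['width'],4),s['qpos'].round(2))
E
python3 -c "
from h import *
lidstat()"
```

```text
t 32.75 th pos 0.567 r 0.2224 lat 0.0017 beta-d 0.524 F [-8.  -1.8  3.5] T [-0.42  1.41 -0.51] w 0.0247 [-0.74  0.07  2.15  0.82  0.71  0.03]
```

Call:
play_rows --moves '[0, -0.6, -0.275, -0.43, 0, 0, 255, 0, -0.6, -0.275, -0.43, 0, 0, 255, 0, -0.6, -0.275, -0.43, 0, 0, 255, 0, -0.6, -0.275, -0.43, 0, 0, 255, 0, -0.6, -0.275, -0.43, 0, 0, 255, 0, 0, 0, 0, 0, 0, 255]'

```text
clock: 33.5
position: [0.5188, -0.216, 0.3012]
ee_rot: [-0.122, 0.77, -0.619, 0.096]
ft_force: [-6.8, 0.1, 7.6]
width: 0.0248
```

```bash
python3 -c "
from h import *
lidstat()"
```

```text
t 33.5 th pos 0.865 r 0.2224 lat 0.0019 beta-d 0.829 F [-6.8  0.1  7.6] T [-0.5   0.95 -0.04] w 0.0248 [-0.52  0.1   1.89  0.26  0.94  0.71]
```

Call:
play_rows --moves '[0, -0.6, -0.275, -0.43, 0, 0, 255, 0, -0.6, -0.275, -0.43, 0, 0, 255, 0, -0.6, -0.275, -0.43, 0, 0, 255, 0, -0.6, -0.275, -0.43, 0, 0, 255, 0, -0.6, -0.275, -0.43, 0, 0, 255, 0, -0.6, -0.275, -0.43, 0, 0, 255, 0, 0, 0, 0, 0, 0, 255]'

```text
clock: 34.38
position: [0.5863, -0.2012, 0.341]
ee_rot: [0.017, 0.779, -0.626, -0.019]
ft_force: [-3.3, 3.6, 7.6]
width: 0.0248
```

```bash
python3 -c "
from h import *
lidstat()"
```

```text
t 34.375 th pos 1.221 r 0.2225 lat 0.002 beta-d 1.191 F [-3.3  3.6  7.6] T [-0.45  0.27 -0.09] w 0.0248 [-0.32  0.3   1.51 -0.02  1.38  1.04]
```

Call:
play_rows --moves '[0, -0.6, -0.275, -0.43, 0, 0, 255, 0, -0.6, -0.275, -0.43, 0, 0, 255, 0, -0.3, -0.14, -0.2, 0, 0, 255, 0, 0, 0, 0, 0, 0, 255, 0, 0, 0, 0, 0, 0, 255]'

```text
clock: 35.0
position: [0.6168, -0.1946, 0.3498]
ee_rot: [0.073, 0.776, -0.623, -0.066]
ft_force: [0.5, 3.3, 1.1]
width: 0.0248
```

```bash
python3 -c "
from h import *
lidstat()"
```

```text
t 35.0 th pos 1.366 r 0.2226 lat 0.0021 beta-d 1.337 F [0.5 3.3 1.1] T [-0.57 -0.43 -0.22] w 0.0248 [-0.27  0.41  1.34 -0.08  1.56  1.09]
```

Call:
play_rows --moves '[0, 0, 0, 0, 0, 0, 150, 0, 0, 0, 0, 0, 0, 0, 0, 0, 0, 0, 0, 0, 0, 0, 0, 0, 0, 0, 0, 0, 0, 0, 0, 0, 0, 0, 0, 0, 0, -0.4, 0, 0, 0, 0, 0, 0, -0.6, 0, 0, 0, 0, 0, 0, -0.8, 0, 0, 0, 0, 0, 0, -0.8, 0, 0, 0, 0, 0, 0, -0.8, 0, 0, 0, 0, 0, 0, -0.8, 0, 0, 0, 0, 0, 0, 0, 0, 0, 0, 0]'

```text
clock: 36.5
position: [0.6332, -0.1929, 0.4396]
ee_rot: [0.072, 0.776, -0.623, -0.065]
ft_force: [0.7, -0.6, 0.4]
width: 0.0854
```

```bash
python3 - <<'E'
from h import *
lidstat()
for n in('wrist','scene','side'): snap(n,n[0]+'f')
_,s=load('sf' if 0 else 'scene0')
i,m=snap('wrist','wf')
for t in(1.1,1.25,1.37,1.45): print(t,proj(m,[lidp(t,.236,.006,.013),lidp(t,.236,.006,-.013),lidp(t,.19,.008,.095),lidp(t,.19,.008,-.095)]).round(0).tolist())
g=cv2.cvtColor(i,6)
i2,m2=snap('side','side9');i0,_=load('side0')
print('side bin-region handle pred',proj(m2,[F+U*.2,F+U*.165]).round(1).tolist())
g=cv2.cvtColor(i2,6)
print(g[238:262:2,318:342:2])
print(cv2.cvtColor(i0,6)[238:262:2,318:342:2])
# lid in wrist: white contour box
w=cv2.inRange(i,(200,200,200),(255,255,255));n,l,s,c=cv2.connectedComponentsWithStats(w)
print([(a.tolist(),b.round(0).tolist()) for a,b in zip(s[1:],c[1:]) if a[4]>800])
E
```

```text
t 36.5 th pos 1.477 r 0.309 lat 0.0002 beta-d 1.335 F [ 0.7 -0.6  0.4] T [ 0.02 -0.08  0.02] w 0.0854 [-0.26  0.41  1.17 -0.08  1.74  1.09]
1.1 [[303.0, 313.0], [337.0, 313.0], [207.0, 259.0], [435.0, 261.0]]
1.25 [[301.0, 288.0], [339.0, 288.0], [198.0, 236.0], [445.0, 238.0]]
1.37 [[299.0, 258.0], [341.0, 259.0], [191.0, 212.0], [452.0, 214.0]]
1.45 [[298.0, 234.0], [342.0, 234.0], [186.0, 193.0], [457.0, 196.0]]
side bin-region handle pred [[332.6, 241.9], [327.7, 248.1]]
[[ 16  17  19  16  18  19  16  19  17  17  18  19]
 [ 19  18  17  18  18  16  15  27  20  18  18  19]
 [ 19  18  17  16  17  15  14  24  26  18  17  18]
 [ 20  16  17  18  16  44  16  21  21  17  17  16]
 [ 22  17  16  18  31  37  19  17  17  20  19  19]
 [  6  85  85  25  40  25  18  15  17  19  19  20]
 [169 175  72  31  34  18  17  18  17  19  16  19]
 [159 231  40  17  17  17  16  20  17  18  18  19]
 [162 115 123  20  18  15  16  18  18  18  17  18]
 [135 101 171  34  16  17  19  18  16  18  17  19]
 [100 172 194  44  17  16  17  16  17  16  18  18]
 [166 111 131 178  17  18  17  18  19  20  19  17]]
[[ 16  
[... 245 characters left out ...]
0]
 [  6  83  83  13  36  30  17  17  19  16  17  19]
 [167 173  70  33  49  19  18  17  18  19  16  17]
 [156 228  41  13  20  16  17  18  17  16  17  20]
 [160 114 110  14  17  15  16  17  18  16  15  16]
 [133  80 168  71  14  17  19  17  16  19  18  15]
 [112 140 196  41  16  16  17  17  17  17  16  17]
 [125 158 126 175  16  18  18  17  17  20  18  17]]
[([0, 0, 299, 48, 7132], [191.0, 16.0]), ([586, 0, 54, 115, 1787], [615.0, 47.0]), ([113, 28, 46, 40, 1176], [132.0, 47.0]), ([115, 74, 44, 64, 1803], [136.0, 104.0]), ([0, 103, 72, 62, 1831], [34.0, 122.0]), ([517, 194, 42, 39, 865], [534.0, 210.0]), ([196, 217, 177, 46, 3174], [273.0, 232.0]), ([116, 322, 35, 48, 978], [130.0, 342.0])]
```

```bash
python3 -c "
from h import *
print(arm.close_job())"
```

```text
the job is handed in; nothing more can be done
None
```

I carried out the whole job and handed it in at about 37 s of the 69 s allowed; the hand-in reports no verdict.

- **Rod:** I drew the square-handled rod from the -y slot of the largest bin, end-on. Its tip was about 0.158 m up with the grip holding.
- **Latch:** The tip went down the hole with about 4 N on it, and the pictures then showed the lid ajar at about 0.38 rad. Button travel was not measured directly.
- **Return:** I stood the rod back in the slot it came from. In the last side picture the pixels around its handle match those from the start, apart from noise.
- **Lid:** I pinched the grip tongue and swung the lid round its hinge to about 1.36 rad by the arm's position, with forces of about 10 N or less. More than a second after release, the wrist picture put the lid edge within a few pixels of where 1.37 rad should show it, so it stayed open.
- **Setback:** My first way of reaching the tongue ran joint 6 to its limit (-3.02 rad). I turned the gripper half round and took the same grasp from there.
- **Last checks:** The gripper was open, about 60 mm clear of the tongue, with no contact force. The final lid and rod checks were numerical, because the viewing limit was used up. I did not measure the spatula or the glassware again; nothing showed the arm touching them.

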